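Snap the tall ply block into the holding jig

TASK

Load the tall plywood block into the holding jig on the bench: stand it upright at the jig's open, flared end and slide it lengthwise between the rails, so that it pushes the spring catch aside, up to the end stop, until the catch springs back behind it. Then let go.

Things in the scene. Friction and masses are not known exactly. Their poses are not given: they have to be found in the camera images.
- block_mid (a point): Centre of the tall plywood block, a loose upright block 50 mm long (this point's x axis), 30 mm wide (y axis) and 44 mm tall (z axis, up), about 60 g, standing on the bench. Its two ends are alike. The two other plywood offcuts nearby are only 18 mm tall and are not wanted.
- jig_seat (a point): Block's place in the fixed jig (wood base, aluminium rails): point on its floor, 6 mm above the bench, where the seated block's underside is centred. x: sliding-in direction along the channel; y: to its left; z up. End stop face 25 mm ahead. Rails 36 mm apart inside. Rails and stop are 18 mm high above the floor; nothing on the jig stands over 27 mm above the bench.
- jig_apron (a point): Point on the jig's floor, 6 mm above the bench, on the channel's middle line 110 mm straight before jig_seat, same axes. A block standing centred here, lengthwise, is outside the rails and clear of the catch. Ahead of it flared guides lead in over 20 mm; the straight channel starts 33 mm ahead of this point.
- catch (a joint): Steel spring catch, rad: 0 at rest and when latched, about 0.2 while a block on the middle line pushes it aside; springs back by itself, about 5 N at its tip. Its arm is pivoted at the channel's left (+y) mouth and slants inwards; the tip lies 6 mm left of the middle line, 31 mm before jig_seat, so the seated block has 6 mm of play between stop and catch.
There are look-alikes about, which are no part of the job. Leave any pink look-alike of the part that bears block_mid alone.

How it is judged:
By the outcome, as a careful person would: the job done as asked, in the order asked, and still so for the second after the job is handed in, with the robot touching nothing.
It also fails if it takes over 40 s, if anything falls off the work surface, if the arm or the gripper's body presses on something with over 40 N, if the wrist force passes 120 N, or if a joint passes its speed limit or range.

ROBOT

A 6-joint arm with a two-finger parallel gripper is mounted at the origin on a cart in front of the work surface, level with it; the furniture and walls round the work are solid. World frame = base frame: x ahead of the robot, y to its left, z up, the work surface at z = 0. Lengths are in m, angles in rad, forces in N, time in s.
With the tool pointing down it reaches from about 0.325 to 0.875 m from the base axis. Payload 4.4 kg.
Tool frame: the origin (TCP) lies midway between the tips of the shut fingers; the grasp point (between the pads) lies 19 mm behind it; z points along the fingers, y is the line along which they close (so a half turn about z gives the same grasp; the last joint's range is limited). The gripper opens to 85 mm and grips with 20 to 120 N. Pads are 22 mm wide; open, the fingers measure 114 mm over their backs; the gripper's body (76 mm by 85 mm) begins 54 mm behind the grasp point. The pads swing forward as they close: fully open they stand 13 mm farther back than shut.
Start: joints at [-1.425, 0.207, 1.542, -0, 1.393, -0.15], TCP at [0.168, -0.55, 0.231] pointing down, gripper open.
Joint ranges: [-2.73, 2.73], [-0.86, 2.22], [0.23, 2.46], [-1.11, 4.25], [0.08, 2.63], [-2.82, 2.82]. Speed limits (rad/s): [2.79, 2.79, 3.14, 3.14, 3.14, 3.14].

INTERFACE

Orientations are given as a rotation vector (axis times angle).
In Python, from rig import ctrl gives the robot as it stands.
- The arm moves only by the tool servo_tool, never from a script. Its argument "increments" is text: rows parted by semicolons, each of 5 numbers parted by spaces: the finger opening in mm, from 0 to 85.4, then the shift along the tool's x, y, z in mm, then the turn about the tool's z in degrees. In form: jaw dx dy dz roll; .... A call has exactly 10 rows; each row shifts and turns the commanded pose from where the row before left it, along the tool's axes as they then stand; what a row does not reach is not made up. A row lasts 1/10 s, in which the tool goes at most 50 mm and 8.59 degrees, less where a joint would pass 70% of its speed; a pose out of reach is approached as far as the arm can. A call with a gripper value outside its range is refused whole. The fingers move at their own pace and stop on an object; the grip force is fixed at half the most. Time passes only in rows, so rows that do not move let the fingers close, or fill a call up. It gives the time, the measured TCP pose, the force, the opening and the grip force at its end, in the units of the state.
- ctrl.state(): the state, without advancing time (a new reading comes with each control period).
- ctrl.snapshot(name): name is "scene" or "top" or "wrist"; returns a dict with "frame" (400x640x3 uint8, red, green, blue), "range_z" (400x640 float32, m along the optical axis (not along the pixel's ray), 0 where there is no reading), "mtx" (3x3 intrinsics, pixels), "dist" ([k1, k2, p1, p2, k3] as OpenCV has them; the pictures are not rectified), "position" and "orientation" of the camera in the world; the wrist camera has in their place "T_tool_cam" (4x4, takes a point from camera to tool coordinates, whose origin is the TCP and whose axes are the flange's). Camera axes: x right, y up, looking along -z (the intrinsics and any distortion apply to the point x, -y, -z); pixel columns grow to the right and rows downward; lengths in m; the calibration is good to about 2 mm. A picture is of the moment at which its call begins: read the wrist's pose just before it.
- ctrl.job_done(): hands the job in; it is judged then, once.
Trained networks look in the newest picture that a camera, given by its name, has taken for a name from the list of things; names that differ only in an ending like _2 or _b are one class to them, and where a whole thing is asked for, a point or a joint stands for the part that bears it (a point fixed in the world has none). Each returns a list of dicts, best first, with "conf" (0 to 1); they miss things now and then, are a little off and sometimes report something else, mostly with a low value. They report only what shows in the picture. A call takes as long as a camera call. They do not tell look-alikes from the thing itself.
- ctrl.look_for(camera, target): "centre" ([column, row] in pixels, amid what is visible of it).
- ctrl.masks_of(camera, target): "mask" (400x640 bool, what is visible of it) and "centre" ([column, row] in pixels, amid what is visible of it).
- ctrl.spot_point(camera, target): "centre" ([column, row] in pixels: a listed point, or the origin of a listed thing).
The state is a dict: "time": time; "joints": joint angles; "qvel": joint speeds; "joint_torque": joint torques, N m; "eef_pos": TCP position; "tcp_rot": TCP orientation; "force": force on the tool from outside, world axes, zero at the start; "torque": the same for the moment, N m; "width": finger opening in m; "finger_force": force on a finger pad.
Only numpy, scipy, OpenCV 4.12 (cv2) and the standard library are available. Lean on these libraries where they do the work, as an engineer would, in place of code of your own. Each camera call takes 0.05 s, during which the arm holds its last target. There are 200 camera calls.

## Working session

There is one attempt and no reset: what is moved stays moved. The work goes in short steps, Python scripts to look and compute and a tool call to move; the robot and the scene stay as the last step left them, time stands still between calls to the robot, and variables do not carry over. Pictures are saved under pics/ and viewed, at most 10 in all, crops included, and the job is handed in when it is done.

Besides the shell and the picture viewer there is one more tool, called after ">>>" by a JSON object that holds its "name" and its "arguments", one argument or row to a line. servo_tool: Moves the arm, as the interface text tells. Its arguments: {"type":"object","properties":{"increments":{"type":"string"}},"required":["increments"]}

```bash
mkdir -p pics; cat > h.py <<'E'
import numpy as np, cv2
from scipy.spatial.transform import Rotation as R
from rig import ctrl
def rot(o):
    o=np.array(o,float)
    if o.shape==(3,3): return o
    return R.from_rotvec(o).as_matrix() if o.size==3 else R.from_quat(o).as_matrix()
def campose(s,st):
    if 'T_tool_cam' in s:
        T=np.eye(4);T[:3,:3]=rot(st['tcp_rot']);T[:3,3]=st['eef_pos'];T=T@np.array(s['T_tool_cam']);return T[:3,:3],T[:3,3]
    return rot(s['orientation']),np.array(s['position'])
def shot(n):
    st=ctrl.state(); s=ctrl.snapshot(n); s['R'],s['p']=campose(s,st); return s
def rays(s,px):
    u=cv2.undistortPoints(np.array(px,np.float64).reshape(-1,1,2),np.array(s['mtx']),np.array(s['dist'])).reshape(-1,2)
    return np.c_[u[:,0],-u[:,1],-np.ones(len(u))]
def on_z(s,px,z):
    d=rays(s,px)@s['R'].T; return s['p']+d*((z-s['p'][2])/d[:,2])[:,None]
def cloud(s,mask):
    v,u=np.nonzero(mask&(s['range_z']>0)); return rays(s,np.c_[u,v])*s['range_z'][v,u][:,None]@s['R'].T+s['p']
def save(n,im): cv2.imwrite('pics/'+n,im[:,:,::-1])
E
cat > a.py <<'E'
from h import *
print({k:np.round(v,3) for k,v in ctrl.state().items()})
ims=[]
for c in ['scene','top']:
    s=shot(c); ims.append(s['frame']); print(c,s['p'])
    for d in ctrl.masks_of(c,'block_mid'):
        P=cloud(s,d['mask']); t=P[:,2].max() if len(P) else 0
        print('mask',np.round(d['conf'],2),np.round(d['centre']),len(P),np.round(np.median(P,0),3),round(float(np.percentile(P[:,2],95)),3), s['frame'][d['mask']].mean(0).round())
    for t in ['block_mid','jig_seat','jig_apron','catch']:
        for d in ctrl.spot_point(c,t):
            print(t,np.round(d['conf'],2),np.round(d['centre']),on_z(s,[d['centre']],.006 if 'jig' in t else .022).round(3))
    save(c+'.png',s['frame'])
E
python3 a.py
```

```text
{'time': np.float64(0.0), 'joints': array([-1.425,  0.207,  1.543, -0.   ,  1.393, -0.151]), 'qvel': array([-0.001,  0.001, -0.   ,  0.   ,  0.001, -0.   ]), 'joint_torque': array([ 0.0000e+00, -3.8303e+01, -2.9159e+01, -0.0000e+00,  1.0000e-02,
        0.0000e+00]), 'eef_pos': array([ 0.167, -0.549,  0.23 ]), 'tcp_rot': array([-3.105, -0.463, -0.   ]), 'force': array([ 0.712, -0.589, -0.049]), 'torque': array([-0.032, -0.021, -0.045]), 'finger_force': np.float64(0.0), 'width': np.float64(0.085)}
scene [0.19170858 0.57363638 0.65765229]
mask 0.63 [346. 168.] 495 [ 0.541 -0.206  0.032] 0.045 [92. 78. 61.]
mask 0.63 [359. 148.] 388 [ 0.554 -0.287  0.034] 0.045 [122.  74.  81.]
block_mid 0.78 [347. 167.] [[ 0.546 -0.219  0.022]]
block_mid 0.77 [354. 148.] [[ 0.566 -0.298  0.022]]
jig_seat 0.74 [283. 241.] [[0.559 0.046 0.006]]
jig_apron 0.65 [338. 250.] [[0.452 0.015 0.006]]
jig_apron 0.57 [283. 240.] [[0.56  0.042 0.006]]Traceback (most recent call last):
  File "a.py", line 10, in <module>
    for d in ctrl.spot_point(c,t):
             ~~~~~~~~~~~~~~~^^^^^
ValueError: it knows: block_mid, jig_apron, jig_seat
```

```bash
sed -i "s/,'catch'\]/]/; s/\['scene','top'\]/['top']/" a.py; python3 a.py; cat >> a.py <<'E'
E
python3 - <<'E'
from h import *
s=shot('scene'); save('scene.png',cv2.resize(s['frame'][100:300,220:460],None,fx=3,fy=3,interpolation=3)[:600,:800])
E
```

```text
{'time': np.float64(0.25), 'joints': array([-1.425,  0.207,  1.542, -0.   ,  1.394, -0.151]), 'qvel': array([-0.001, -0.004, -0.005,  0.   , -0.001,  0.001]), 'joint_torque': array([ 2.0000e-03, -3.8271e+01, -2.9143e+01,  0.0000e+00,  7.0000e-03,
       -0.0000e+00]), 'eef_pos': array([ 0.168, -0.55 ,  0.231]), 'tcp_rot': array([-3.106, -0.463,  0.   ]), 'force': array([ 0.265,  0.008, -0.082]), 'torque': array([-0.001,  0.039, -0.007]), 'finger_force': np.float64(0.0), 'width': np.float64(0.086)}
top [ 0.48602412 -0.08272196  0.91598515]
mask 0.86 [452. 190.] 495 [ 0.561 -0.3    0.043] 0.046 [133.  95. 108.]
mask 0.62 [406. 195.] 493 [ 0.547 -0.212  0.043] 0.046 [115. 104.  88.]
block_mid 0.97 [407. 197.] [[ 0.549 -0.22   0.022]]
block_mid 0.79 [452. 193.] [[ 0.559 -0.307  0.022]]
jig_seat 0.8 [275. 186.] [[0.568 0.041 0.006]]
jig_apron 0.61 [286. 244.] [[0.453 0.015 0.006]]
```

View pics/top.png

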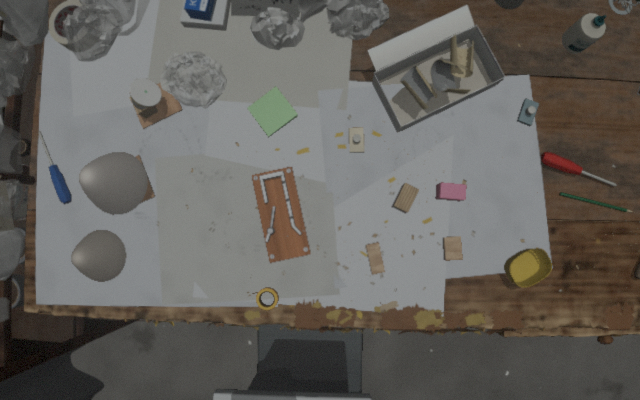

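View pics/scene.png

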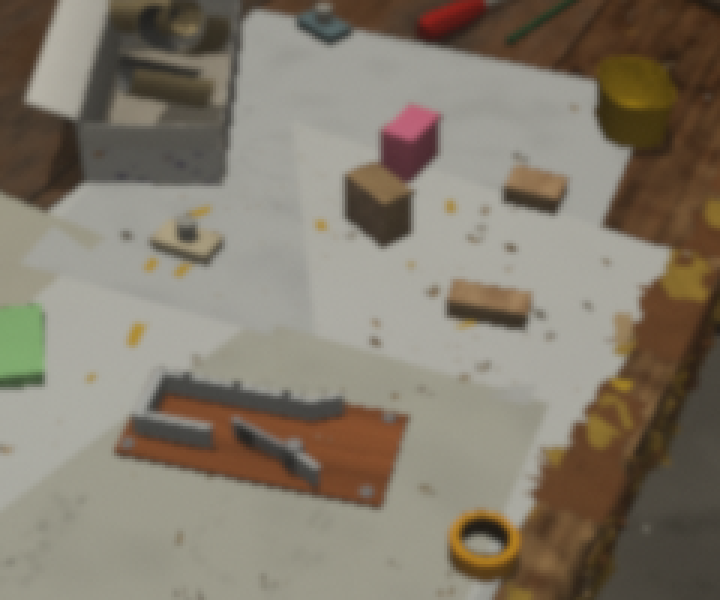

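Candidates in the top picture are the brown tall block (406,195), a pink look-alike (452,190), and low offcuts at (375,258) and (453,248). The crop confirms the brown one: it is tall (top at about 44 mm) and not pink. The jig's open end faces the robot, at about (288,255), and its stop is at (270,175).

```bash
cat > b.py <<'E'
from h import *
import sys
def block(c,z0=.034):
    s=shot(c)
    for d in ctrl.masks_of(c,'block_mid'):
        P=cloud(s,d['mask']); P=P[P[:,2]>z0]
        if len(P)<30: continue
        r=cv2.minAreaRect(P[:,:2].astype(np.float32)*1000); b=cv2.boxPoints(r); e=[b[1]-b[0],b[2]-b[1]]
        l=max(e,key=np.linalg.norm)
        print('block',round(d['conf'],2),d['centre'],'c',np.round(r[0],1),'size',np.round(r[1],1),'yaw',round(np.degrees(np.arctan2(l[1],l[0])),1),'ztop',np.median(P[:,2]).round(4),'rgb',s['frame'][d['mask']].mean(0).round())
    return s
def jig(c):
    s=shot(c); q={}
    for t in ['jig_seat','jig_apron']:
        for d in ctrl.spot_point(c,t): print(t,round(d['conf'],2),np.round(d['centre']),on_z(s,[d['centre']],.006).round(4))
    return s
def rails(s,c0=(.51,.03),rad=.11,z=(.015,.03)):
    P=cloud(s,np.ones(s['range_z'].shape,bool))
    return P[(np.hypot(P[:,0]-c0[0],P[:,1]-c0[1])<rad)&(P[:,2]>z[0])&(P[:,2]<z[1])]
if __name__=='__main__':
    s=block('top')
    hsv=cv2.cvtColor(s['frame'],cv2.COLOR_RGB2HSV); 
    base=((hsv[...,1]>120)).astype(np.uint8); base[:160]=0;base[270:]=0;base[:,:245]=0;base[:,315:]=0
    base=cv2.morphologyEx(base,cv2.MORPH_CLOSE,np.ones((9,9)))
    v,u=np.nonzero(base); Q=on_z(s,np.c_[u,v],.006)[:,:2]*1000
    print('base',cv2.minAreaRect(Q.astype(np.float32)))
    st=ctrl.state();print(rot(st['tcp_rot']).round(3),st['time'],ctrl.snapshot('wrist')['T_tool_cam'])
E
python3 b.py
```

```text
block 0.8 [406.4, 197.4] c [ 547.2 -213.5] size [29.3 48.7] yaw -25.4 ztop 0.0436 rgb [115. 103.  86.]
block 0.58 [452.0, 192.0] c [ 561.8 -304. ] size [51.  30.4] yaw 85.7 ztop 0.0436 rgb [133.  96. 109.]
base ((507.39013671875, 27.831016540527344), (162.08619689941406, 77.63826751708984), 13.222234725952148)
[[ 0.957  0.291  0.   ]
 [ 0.291 -0.957 -0.   ]
 [-0.     0.    -1.   ]] 0.65 [[ 1.52926035e-03  9.50325051e-01  3.11255455e-01  7.87913582e-02]
 [ 9.99998218e-01 -1.10876745e-03 -1.52790299e-03  7.35149082e-04]
 [-1.10689457e-03  3.11257237e-01 -9.50325053e-01 -1.41697635e-01]
 [ 0.00000000e+00  0.00000000e+00  0.00000000e+00  1.00000000e+00]]
```

>>> {"name": "servo_tool", "arguments": {
  "increments": "85 42 -19 0 0;85 42 -19 0 0;85 42 -19 0 0;85 42 -19 0 0;85 42 -19 0 0;85 42 -19 0 0;85 42 -19 0 0;85 42 -19 0 0;85 42 -19 0 0;85 42 -19 0 0"
}}

```text
time: 1.7
eef_pos: [0.5153, -0.2444, 0.2315]
tcp_rot: [3.107, 0.463, 0.001]
force: [0.6, -0.1, 0.2]
width: 0.0849
finger_force: 0.0
```

>>> {"name": "servo_tool", "arguments": {
  "increments": "85 41 -22 0 0;60 0 0 10 8.5;60 0 0 15 8.5;60 0 0 15 8.5;60 0 0 15 8.5;60 0 0 15 8.3;60 0 0 10 0;60 0 0 0 0;60 0 0 0 0;60 0 0 0 0"
}}

```text
time: 2.7
eef_pos: [0.5475, -0.2133, 0.1524]
tcp_rot: [3.065, -0.687, 0.003]
force: [0.1, -0.3, 0.5]
width: 0.06
finger_force: 0.0
```

```bash
python3 - <<'E'
from b import *
s=block('wrist'); save('w1.png',s['frame'])
R0=s['R'];st=ctrl.state();print(st['eef_pos'],np.degrees(np.arctan2(*rot(st['tcp_rot'])[1::-1,0])),st['width'])
E
```

```text
block 0.97 [423.9, 122.4] c [ 561.5 -306.4] size [50.  30.5] yaw 86.7 ztop 0.0432 rgb [154.  97. 117.]
block 0.92 [325.3, 184.6] c [ 547.8 -217.5] size [29.9 50.1] yaw -25.6 ztop 0.043 rgb [123. 106.  83.]
[ 0.54744267 -0.21327025  0.15242178] -25.3111105756712 0.06019554653067998
```

View pics/w1.png

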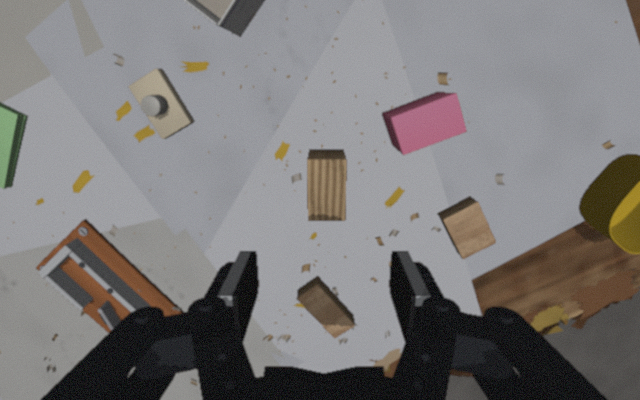

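The plywood block is at (325,185), between the fingers. The pink one at (425,122) and the low offcuts at (325,305) and (467,227) are clear of the fingers. I'm descending to grasp.

>>> {"name": "servo_tool", "arguments": {
  "increments": "60 2 3 10 0;60 0 0 20 0;60 0 0 20 0;60 0 0 20 0;60 0 0 20 0;60 0 0 20 0;60 0 0 12 0;60 0 0 7 0;60 0 0 0 0;60 0 0 0 0"
}}

```text
time: 3.8
eef_pos: [0.5479, -0.2168, 0.0229]
tcp_rot: [3.065, -0.689, 0.002]
force: [-0.5, -0.6, -0.8]
width: 0.0599
finger_force: 0.0
```

>>> {"name": "servo_tool", "arguments": {
  "increments": "20 0 0 0 0;20 0 0 0 0;20 0 0 0 0;20 0 0 0 0;20 0 0 0 0;20 0 0 0 0;20 0 0 0 0;20 0 0 0 0;20 0 0 0 0;20 0 0 0 0"
}}

```text
time: 4.8
eef_pos: [0.5484, -0.2171, 0.0236]
tcp_rot: [3.064, -0.689, 0.004]
force: [-0.6, -0.5, 5.8]
width: 0.029
finger_force: 60.6
```

>>> {"name": "servo_tool", "arguments": {
  "increments": "20 0 0 -10 0;20 0 0 -20 0;20 0 0 -25 0;20 0 0 -25 0;20 0 0 0 -7.7;20 0 0 0 -7.7;20 0 0 0 -7.7;20 0 0 0 -7.7;20 0 0 0 -7.7;20 0 0 0 0"
}}

```text
time: 5.8
eef_pos: [0.5467, -0.2161, 0.1021]
tcp_rot: [-3.12, -0.359, 0.002]
force: [0.4, -0.1, 0.0]
width: 0.029
finger_force: 59.9
```

>>> {"name": "servo_tool", "arguments": {
  "increments": "20 -12 -31 0 0;20 -12 -31 0 0;20 -12 -31 0 0;20 -12 -31 0 0;20 -12 -31 0 0;20 -12 -31 0 0;20 -12 -31 0 0;20 -12 -31 0 0;20 0 0 0 0;20 0 0 0 0"
}}

```text
time: 6.8
eef_pos: [0.3972, 0.0036, 0.1024]
tcp_rot: [3.121, 0.359, 0.001]
force: [-0.0, -0.2, 0.3]
width: 0.0289
finger_force: 59.9
```

```bash
python3 - <<'E'
from b import *
s=jig('wrist'); st=ctrl.state();print(st['eef_pos'],np.degrees(np.arctan2(*rot(st['tcp_rot'])[1::-1,0])),st['width'])
P=rails(s)*1000; np.save('rails.npy',P); print(len(P),np.percentile(P[:,2],[5,50,95]))
save('w2.png',s['frame'])
# local frame around seat est, rails profile
a=np.radians(13.2);c=np.array([507.4,27.8]);L=(P[:,:2]-c)@np.array([[np.cos(a),-np.sin(a)],[np.sin(a),np.cos(a)]])
for x in range(-80,81,10):
    m=(abs(L[:,0]-x)<5)&(P[:,2]>18)
    if m.sum(): 
        h,_=np.histogram(L[m,1],np.arange(-40,41,4)); print(x,h)
block('wrist',.1)
E
```

```text
jig_apron 0.84 [330. 120.] [[0.452 0.011 0.006]]
[0.3984119  0.00249993 0.102709  ] 13.048297249768815 0.028918435927938038
2193 [18.35450636 22.6860577  26.0616689 ]
-40 [ 0 62 66  5  0  0  0  0  0  0  0  0  0  0  0  0  2 64 67  2]
-30 [ 0  1 50 93 25  0  0  0  0  0  0  0  0  0 55 67 92 50  1  0]
-20 [  0   0   0  65 109   0   0   0   0   0   0   0   0   6  96  93  63  10
   0   0]
-10 [  0   0   0  52 125   0   0   0   0   0   0   0   0  31  82   9   0   0
   0   0]
0 [  0   0   0  52 121  20   0   0   0   0   0   0  19  99   8   0   0   0
   0   0]
10 [  0   0   0  50 111  18   0   0   0   0   0  14 104  36   0   0   0   0
   0   0]
block 0.64 [323.4, 265.1] c [397.6   1.3] size [51.2 30.3] yaw 13.0 ztop 0.1221 rgb [106.  91.  71.]
```

View pics/w2.png

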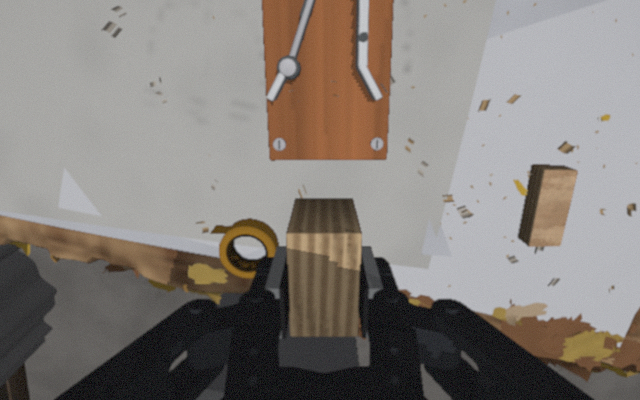

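The block is in the grip and lined up lengthwise. The jig mouth is ahead of it: right guide at (370,85), catch arm from (275,95) to (310,5), base front edge at row 160.

```bash
cat > c.py <<'E'
from b import *
def fit(cam,z0=18):
    s=shot(cam); st=ctrl.state(); P=rails(s)*1000
    a=np.radians(13.2);c=np.array([507.4,27.8]);M=np.array([[np.cos(a),-np.sin(a)],[np.sin(a),np.cos(a)]]);L=(P[:,:2]-c)@M
    def edge(f,pts,lo,hi,q):
        xs,ys=[],[]
        for x in range(lo,hi,3):
            m=abs(pts[:,0]-x)<1.5
            if m.sum()>5: xs.append(x);ys.append(np.percentile(pts[m,1],q))
        if len(xs)<5: return
        k=np.polyfit(xs,ys,1);print(f,'slope deg',np.degrees(k[0]).round(2),'y at 0',k[1].round(2),len(xs),'resid',np.std(np.polyval(k,xs)-ys).round(2))
    r=L[(L[:,1]>-34)&(L[:,1]<-8)&(P[:,2]>z0)]
    for q in (5,50,95): edge('right rail %d'%q,r,-22,60,q)
    # base
    hsv=cv2.cvtColor(s['frame'],cv2.COLOR_RGB2HSV);Z=cloud(s,s['range_z']>0)
    v,u=np.nonzero(s['range_z']>0); m=(hsv[v,u,1]>130)&(np.abs(Z[:,2]-.006)<.004)
    B=(Z[m,:2]*1000-c)@M;B=B[(abs(B[:,0])<95)&(abs(B[:,1])<50)]
    for q in (1,99): edge('base %d'%q,B,-70,60,q)
    print('base front',np.percentile(B[:,0],1),'back',np.percentile(B[:,0],99))
    for d in ctrl.masks_of(cam,'block_mid'):
        Q=cloud(s,d['mask'])*1000
        Q=Q[Q[:,2]>np.percentile(Q[:,2],95)-8]; t=cv2.minAreaRect(Q[:,:2].astype(np.float32))
        print('block',np.round((np.array(t[0])-c)@M,2),np.round(t[1:][0],1),np.round(t[2],1),Q[:,2].max().round(1))
    print('tcp',(np.array(st['eef_pos'][:2])*1000-c)@M,np.array(st['eef_pos'][2])*1000,'yaw',np.degrees(np.arctan2(*rot(st['tcp_rot'])[1::-1,0])).round(2),'t',st['time'],st['force'],st['width'])
    return s
if __name__=='__main__': fit('wrist'); fit('top')
E
python3 c.py
```

```text
right rail 5 slope deg 1.32 y at 0 -25.52 13 resid 0.23
right rail 50 slope deg 1.46 y at 0 -22.63 13 resid 0.1
right rail 95 slope deg 1.27 y at 0 -20.05 13 resid 0.17
base 1 slope deg 0.02 y at 0 -42.13 30 resid 0.25
base 99 slope deg 1.32 y at 0 37.83 30 resid 1.95
base front -83.53530955829544 back 17.474393315965955
block [-113.19   -0.8 ] [51.1 30.3] 13.1 123.9
tcp [-112.2457441     0.40742342] 102.39497710320056 yaw 13.05 t 7.1 [-0.55594246  0.10485371 -0.58517782] 0.02846284158303124
right rail 5 slope deg 0.14 y at 0 -24.27 12 resid 0.23
right rail 50 slope deg -0.2 y at 0 -22.08 12 resid 0.45
right rail 95 slope deg 0.01 y at 0 -19.85 12 resid 0.36
base front -73.11137193812955 back -47.21054120097796
block [ -22.79 -335.57] [50.1 30.4] 85.9 48.9
tcp [-112.50602251    0.63421961] 102.26920260299919 yaw 13.08 t 7.2 [ 1.0087088  -0.37928636 -1.09299519] 0.028763890011131957
```

>>> {"name": "servo_tool", "arguments": {
  "increments": "20 14 0.3 0 0;20 14 0.3 0 0;20 14 0.3 0 0;20 14 0.4 0 0;20 0 0 15 0;20 0 0 15 0;20 0 0 15 0;20 0 0 15 0;20 0 0 0 0;20 0 0 0 0"
}}

```text
time: 8.25
eef_pos: [0.4521, 0.0146, 0.0422]
tcp_rot: [-3.121, -0.359, 0.001]
force: [0.2, 0.3, -0.8]
width: 0.0286
finger_force: 59.9
```

```bash
python3 - <<'E'
from c import *
s=fit('wrist'); save('w3.png',s['frame']); print('--top'); fit('top'); jig('top')
E
```

```text
right rail 5 slope deg 0.36 y at 0 -25.61 27 resid 0.15
right rail 50 slope deg 0.38 y at 0 -22.69 27 resid 0.14
right rail 95 slope deg 0.43 y at 0 -20.11 27 resid 0.11
base 1 slope deg 0.35 y at 0 -42.24 44 resid 0.17
base 99 slope deg 1.0 y at 0 37.82 44 resid 1.38
base front -66.93768882692278 back 59.67895681729185
block [-58.11  -1.29] [51.4 31.5] 13.3 66.9
tcp [-56.19426536  -0.42363753] 42.76325714865055 yaw 13.14 t 8.3 [ 0.52919184  0.23901206 -0.53744607] 0.028718483898779255
--top
right rail 5 slope deg 0.29 y at 0 -24.18 10 resid 0.3
right rail 50 slope deg 0.23 y at 0 -22.11 10 resid 0.52
right rail 95 slope deg 0.6 y at 0 -19.93 10 resid 0.45
base front -2.079699105257471 back -2.079699105257471
block [ -22.91 -335.4 ] [49.1 30.1] 85.5 48.4
tcp [-55.78787694  -0.54212962] 43.2179808802844 yaw 13.14 t 8.4 [ 0.75973191  0.13268655 -0.07025542] 0.028510665091519602
jig_seat 0.56 [275. 184.] [[0.5719 0.0405 0.006 ]]
```

View pics/w3.png

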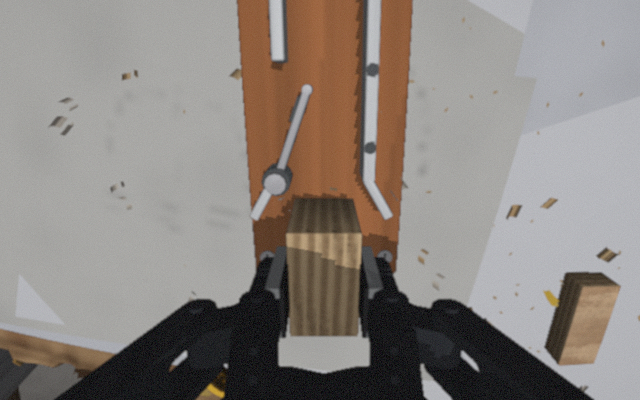

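The view shows the block's front at (325,235) on the apron, pointing down the channel. The catch tip is at (305,90) and the right rail at col 370. The block needs about 1.2 mm to the right and 0.3° of turn, then lowering.

>>> {"name": "servo_tool", "arguments": {
  "increments": "20 0 1.2 4 -0.3;20 0 0 4 0;20 0 0 4 0;20 0 0 0.5 0;20 5 0 0 0;20 8 0 0 0;20 8 0 0 0;20 8 0 0 0;20 4 0 0 0;20 0 0 0 0"
}}

```text
time: 9.6
eef_pos: [0.4843, 0.0205, 0.0297]
tcp_rot: [3.118, 0.369, -0.004]
force: [-3.2, -3.5, 4.0]
width: 0.0284
finger_force: 60.4
```

```bash
python3 - <<'E'
from c import *
s=fit('wrist'); save('w4.png',s['frame'])
P=rails(s,(.58,.045),.07,(.015,.030))*1000
a=np.radians(13.2);c=np.array([507.4,27.8]);M=np.array([[np.cos(a),-np.sin(a)],[np.sin(a),np.cos(a)]]);L=(P[:,:2]-c)@M
m=(abs(L[:,1]+2)<12)&(L[:,0]>45);print('stop x',np.percentile(L[m,0],[2,10,50,90,98]),m.sum())
E
```

```text
right rail 5 slope deg 0.27 y at 0 -25.62 27 resid 0.26
right rail 50 slope deg -0.07 y at 0 -22.36 27 resid 1.51
right rail 95 slope deg -0.22 y at 0 -19.63 27 resid 2.19
base 1 slope deg 0.46 y at 0 -42.37 36 resid 0.2
base 99 slope deg 7.1 y at 0 35.24 36 resid 12.57
base front -31.83141756604945 back 86.59987034781766
block [-25.04  -2.81] [50.9 30.3] 13.7 51.2
tcp [-24.20295795  -1.81842421] 29.64820169391697 yaw 13.5 t 9.65 [-3.26266732 -4.38960963  2.40736612] 0.028611362370170864
stop x [78.11024754 78.31669203 81.47839717 84.95528988 85.66510757] 1452
```

View pics/w4.png

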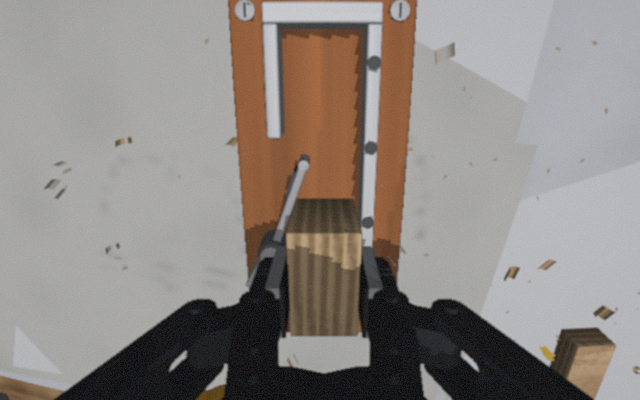

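The block is between the guides, with the catch at (303,163) just being met. The stop face is 78 mm ahead. I'm sliding in.

>>> {"name": "servo_tool", "arguments": {
  "increments": "20 8 0 0 0;20 8 0 0 0;20 8 0 0 0;20 8 0 0 0;20 8 0 0 0;20 8 0 0 0;20 8 0 0 0;20 8 0 0 0;20 5 0 0 0;20 0 0 0 0"
}}

```text
time: 10.7
eef_pos: [0.5526, 0.0362, 0.0297]
tcp_rot: [3.118, 0.369, 0.001]
force: [0.1, -5.5, 1.0]
width: 0.0284
finger_force: 59.9
```

>>> {"name": "servo_tool", "arguments": {
  "increments": "20 2 0 0 0;20 2 0 0 0;20 1 0 0 0;20 1 0 0 0;20 1 0 0 0;20 1 0 0 0;20 0 0 0 0;20 0 0 0 0;20 0 0 0 0;20 0 0 0 0"
}}

```text
time: 11.7
eef_pos: [0.5594, 0.0391, 0.0297]
tcp_rot: [-3.12, -0.368, 0.0]
force: [0.0, 0.4, -0.6]
width: 0.0288
finger_force: 60.0
```

```bash
python3 - <<'E'
from c import *
s=fit('wrist'); save('w5.png',s['frame'])
t=shot('top'); u=shot('scene')
save('f1.png',np.hstack([cv2.resize(x,(390,500),interpolation=3) for x in (s['frame'][150:400,222:417],)]+[cv2.resize(u['frame'][200:290,240:310],(390,500),interpolation=3)]))
E
```

```text
right rail 5 slope deg 0.08 y at 0 -24.88 12 resid 1.46
right rail 50 slope deg -1.62 y at 0 -22.45 12 resid 0.96
right rail 95 slope deg -1.99 y at 0 -20.7 12 resid 0.97
base 1 slope deg -20.36 y at 0 -25.08 22 resid 9.6
base 99 slope deg 17.79 y at 0 24.56 22 resid 3.11
base front -35.53941188946021 back 93.97339418499917
block [52.13 -2.02] [51.  31.3] 13.8 54.0
tcp [53.26838605 -0.85267275] 29.745629443813684 yaw 13.44 t 11.75 [ 0.03059973 -0.28746926 -0.18001826] 0.028841443299431564
```

View pics/f1.png

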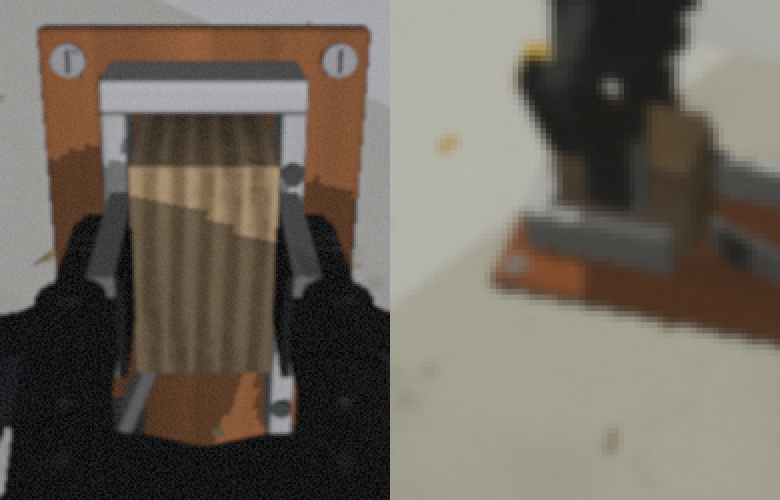

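The side force went from -5.5 N to 0, so the catch has sprung back behind the block. I'll nudge it until it touches the stop.

>>> {"name": "servo_tool", "arguments": {
  "increments": "20 0.5 0 0 0;20 0 0 0 0;20 0.5 0 0 0;20 0 0 0 0;20 0.5 0 0 0;20 0 0 0 0;20 0 0 0 0;20 0 0 0 0;20 0 0 0 0;20 0 0 0 0"
}}

```text
time: 12.9
eef_pos: [0.5607, 0.0394, 0.0297]
tcp_rot: [3.12, 0.368, -0.001]
force: [-1.1, 0.1, 0.2]
width: 0.0286
finger_force: 60.0
```

>>> {"name": "servo_tool", "arguments": {
  "increments": "20 0.5 0 0 0;20 0 0 0 0;20 0.5 0 0 0;20 0 0 0 0;20 0 0 0 0;20 0 0 0 0;20 0 0 0 0;20 0 0 0 0;20 0 0 0 0;20 0 0 0 0"
}}

```text
time: 13.9
eef_pos: [0.5608, 0.0395, 0.0297]
tcp_rot: [3.12, 0.368, -0.004]
force: [-5.3, -1.0, 3.6]
width: 0.0289
finger_force: 60.4
```

It touches the stop at 5 N. Releasing and retreating upwards.

>>> {"name": "servo_tool", "arguments": {
  "increments": "40 -1 0 0 0;45 0 0 0 0;60 0 0 0 0;60 0 0 0 0;60 0 0 -5 0;60 0 0 -15 0;60 0 0 -25 0;60 0 0 -25 0;60 0 0 -25 0;60 0 0 -20 0"
}}

```text
time: 14.9
eef_pos: [0.5621, 0.0395, 0.1481]
tcp_rot: [3.119, 0.368, 0.006]
force: [1.3, 0.2, -0.4]
width: 0.0603
finger_force: 0.0
```

>>> {"name": "servo_tool", "arguments": {
  "increments": "60 -20 0 -5 0;60 -30 0 0 0;60 -30 0 0 0;60 -30 0 0 0;60 -20 0 0 0;60 0 0 0 0;60 0 0 0 0;60 0 0 0 0;60 0 0 0 0;60 0 0 0 0"
}}

```text
time: 15.9
eef_pos: [0.4352, 0.0093, 0.1499]
tcp_rot: [3.12, 0.368, 0.0]
force: [0.5, -1.0, -0.3]
width: 0.0599
finger_force: 0.0
```

```bash
python3 - <<'E'
from c import *
s=fit('wrist')
save('f2.png',cv2.resize(s['frame'][:260,170:480],None,fx=2.2,fy=2.2,interpolation=3))
E
```

```text
right rail 5 slope deg 0.54 y at 0 -25.84 28 resid 0.22
right rail 50 slope deg 0.32 y at 0 -22.95 28 resid 0.41
right rail 95 slope deg 0.61 y at 0 -20.14 28 resid 2.07
base 1 slope deg 0.15 y at 0 -42.18 44 resid 0.33
base 99 slope deg 1.45 y at 0 37.36 44 resid 1.76
base front -83.39605982708956 back 63.729861426298044
block [42.22 -1.88] [28.8 30.6] 13.5 51.9
tcp [-74.69045505  -1.44694139] 149.7612690622272 yaw 13.46 t 15.95 [ 0.05483946 -0.34405507 -0.65990484] 0.05987978286470784
```

View pics/f2.png

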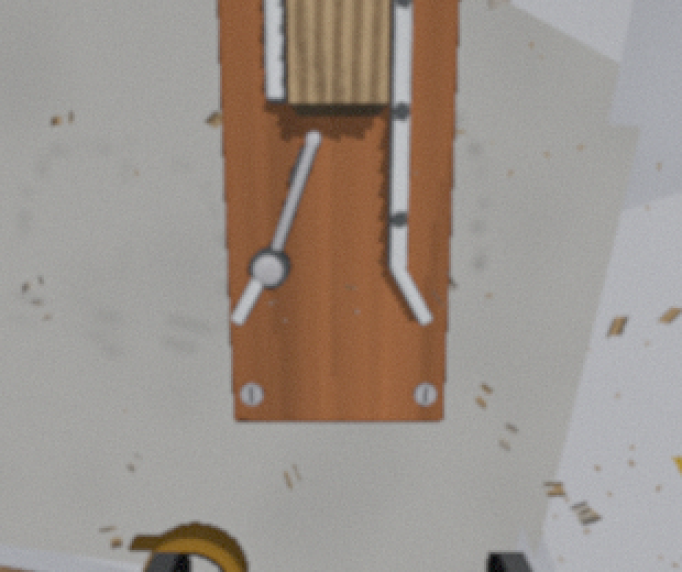

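The picture shows the block standing between the rails with its rear end at row 105. The catch has sprung back to rest behind it, tip at (315,135), and the gripper is clear.

```bash
python3 -c "
from rig import ctrl; print(ctrl.job_done())"
```

```text
the job is handed in; nothing more can be done
None
```

The tall plywood block is seated in the jig against the end stop, with the catch sprung back behind it and the gripper clear. I handed the job in at about 16 s; no verdict was shown.

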